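# Put the shop torch back on its charger

## Task

Put the long torch back on its counter charger: slide its tail fully home under the charger's hood with the head end held up, lay it on the lips of the spring clip, then push down near the head so that the torch pivots about its tail and goes down between the clip's jaws until it bears on the pad at the bottom. The charger is light plastic: do not bang or force it, press only as hard as the jaws need and ease off as soon as you feel it touch down. Leave everything else on the counter where it is, and let go of the torch.

Things in the scene. Friction and masses are not known exactly. Their poses are not given: they have to be found in the camera images.
- torch_mid (a point): (Sizes in mm.) Long dark metal torch lying on the counter: 300 long, 0.29 to 0.43 kg, balanced near mid-length. Bare round barrel 30 in diameter from 115 behind to 95 ahead of this point; hexagonal tail cap and head, 42 across flats, 48.5 across corners, flats up and down. Point: on the axis, mid-length, 21 above the counter as it lies. x along the torch to the lens, z up
- torch_tail (a point): Centre of the torch's flat tail end face, 150 behind torch_mid; same axes. The tail cap is 32 long
- torch_neck (a point): On the torch's axis 85 ahead of torch_mid, on the bare barrel just behind the head: the part that the clip holds; same axes
- torch_head (a point): Centre of the torch's lens end, 150 ahead of torch_mid; same axes. The head is 50 long; its upper flat (24 wide) is 21 above the axis
- charger: Charger: grey plastic base plate 325 x 70 x 12 on a wooden riser, fixed; the riser's height differs (12 to 36). Origin: centre of the plate's underside. x runs from the hood end to the clip end, z up. The torch goes in along x, lens to +x. It breaks if the torch bears on the clip's bottom pad with over 22 N or on its other parts with over 50 N, or the gripper on it with over 15 N
- heel (a point): Where torch_tail is when home (charger axes; 150 behind the charger's origin, 50 above it). Hood: floor 21 below this point; stop (brass contact 10 tall on the floor) with its face at this point; inner width 56; roof underside 27 above, over the last 13 of the tail, so the tail must slide in along -x, head end raised by 5 to 13 degrees. Behind the stop is room for the sloping end
- hood_mouth (a point): Middle of the hood's entrance, 40 ahead of heel and level with it (charger axes). Its flared cheeks, 31 above this point at the top, end 36 ahead of heel, about 72 apart; an up-flared visor over the entrance reaches 24 ahead of heel, so bring the tail down farther out than that
- clip (a point): Midway between the rolled lips (14 thick, 39 between centres) of the clip's two sprung jaws, on the charger (its axes; 235 ahead of heel, 10 higher). The barrel first lies on them, torch_neck 10 above this point. 8 to 16 N on the head push it down between the jaws, which grip it evenly, until it meets a hard pad at the bottom, screw-set at a height that is not reported: torch_neck ends 5 to 17 below this point
- bulb_box: Bystander, leave alone: upright cardboard lamp box 62 x 62 x 112 tall; origin at the centre of its underside
- battery_box: Bystander, leave alone: paper-white box 55 x 85 x 52 tall; origin at the centre of its underside
- multimeter: Bystander, leave alone: grey multimeter lying flat, 135 x 72 x 32 tall; origin at the centre of its underside
- tape_roll: Bystander, leave alone: black roll of tape lying flat, 68 diameter, 19 tall; origin at the centre of its underside
- screwdriver: Bystander, leave alone: screwdriver lying, 180 long; origin under its middle
- pen_cup: Bystander, leave alone: white cup, 72 diameter, 90 tall; origin at the centre of its underside
- wall_socket: Bystander, leave alone: white wall socket, 80 x 80 x 30 tall; origin at the centre of its underside

How it is judged:
By the outcome, as a careful person would: the job done as asked, in the order asked, and still so for the second after the job is handed in, with the robot touching nothing.
It also fails if it takes over 72 s, if anything falls off the work surface, if the arm or the gripper's body presses on something with over 40 N, if the wrist force passes 120 N, or if a joint passes its speed limit or range.

## Robot

A 6-joint arm with a two-finger parallel gripper is mounted at the origin on the work surface. World frame = base frame: x ahead of the robot, y to its left, z up, the work surface at z = 0. Lengths are in m, angles in rad, forces in N, time in s.
With the tool pointing down it reaches from about 0.35 to 0.775 m from the base axis. Payload 5.5 kg.
Tool frame: the origin (TCP) lies on the centre line of the jaws, within the pads' length; the fingertips stand 11 mm ahead of it and the grasp point (between the pads) lies 8 mm behind it (env.tip_reach is the distance from the TCP to the fingertips, in m); z points along the fingers, x is the direction in which the jaws open and shut, and the axes are right-handed (so a half turn about z gives the same grasp; the last joint's range is limited). The gripper opens to 85 mm and grips with 20 to 120 N. Pads are 22 mm wide; open, the fingers measure 114 mm over their backs; the gripper's body (76 mm by 85 mm) begins 54 mm behind the grasp point. The pads swing forward as they close: fully open they stand 13 mm farther back than shut.
Start: joints at [1.138, 0.313, 0.046, 1.304, 0, 1.431], TCP at [0.166, 0.551, 0.242] pointing down, gripper open.
Joint ranges: [-2.76, 2.76], [-0.86, 1.69], [-1.03, 1.26], [-2.2, 2.34], [-1.47, 1.5], [-3.14, 3.14]. Speed limits (rad/s): [2.57, 2.57, 3.14, 3.14, 3.14, 3.14].

## Interface

Orientations are given as a unit quaternion [w, x, y, z].
In Python, from workcell import env gives the robot as it stands.
- The arm moves only by the tool carry_out, never from a script. Its argument "moves" is one flat list of numbers, 7 for each row, row after row: the gripper command: -1 is shut, 1 is fully open, values between are in proportion, then the shift along the tool's x, y, z in m, then the turn, a rotation vector about the tool's x, y, z in degrees. A call has exactly 5 rows; each row shifts and turns the pose as measured when the row begins, along the tool's axes as they then stand; what a row does not reach is not made up. A row lasts 1/8 s, in which the tool goes at most 62.5 mm and 10.7 degrees, less where a joint would pass 70% of its speed; a pose out of reach is approached as far as the arm can. A call is refused whole if a number of a shift passes 0.0625 or a number of a turn 10.7, either way. A call with a gripper value outside its range is refused whole. The fingers move at their own pace and stop on an object; "squeeze" is the grip in N (left out, the last holds). Time passes only in rows, so rows that do not move let the fingers close, or fill a call up. It gives the time, the measured TCP pose, the force and the opening at its end, in the units of the state.
- env.get_state(): the state, without advancing time (a new reading comes with each control period).
- env.read_camera(name): name is "scene" or "top" or "wrist"; returns the picture (400x640x3 uint8, red, green, blue); there is no depth.
- env.calibration(name): a dict with "camera_matrix" (3x3 intrinsics, pixels), "rvec" (rotation vector, rad) and "tvec" (3), from world to camera coordinates, as OpenCV has them; the wrist camera has in their place "hand_eye" (4x4, takes a point from camera to tool coordinates, whose origin is the TCP and whose axes are the tool frame's). Camera axes: x right, y down, z forward; pixel columns grow to the right and rows downward; lengths in m; the calibration is good to about 2 mm. A picture is of the moment at which its call begins: read the wrist's pose just before it. calibration takes no time and is no camera call.
- env.hand_in(): hands the job in, once; it reports no verdict.
The state is a dict: "clock": time; "joint_pos": joint angles; "qvel": joint speeds; "tau": joint torques, N m; "tcp_pos": TCP position; "orientation": TCP orientation; "wrist_force": force on the tool from outside, world axes, zero at the start; "ft_torque": the same for the moment, N m; "finger_gap": finger opening in m.
Only numpy, scipy, OpenCV 4.12 (cv2) and the standard library are available. Lean on these libraries where they do the work, as an engineer would, in place of code of your own. Each camera call takes 0.05 s, during which the arm holds its last target. There are 200 camera calls.

## Working session

There is one attempt and no reset: what is moved stays moved. The work goes in short steps, Python scripts to look and compute and a tool call to move; the robot and the scene stay as the last step left them, time stands still between calls to the robot, and variables do not carry over. Pictures are saved under pics/ and viewed, about 8 in all and at most 12, crops included, and the job is handed in when it is done.

Besides the shell and the picture viewer there is one more tool, called as name(argument=value, ...) on one line, values as JSON. carry_out: Moves the arm, as the interface text tells. Its arguments: {"type":"object","properties":{"moves":{"type":"array"},"squeeze":{"type":"number"}},"required":["moves"]}

```bash
mkdir -p pics; python3 - <<'E'
from workcell import env
import cv2
s=env.get_state();print(s)
for n in("scene","top"):
    cv2.imwrite(f"pics/{n}0.png",env.read_camera(n)[:,:,::-1])
    c=env.calibration(n);print(n,c)
print(env.calibration("wrist"))
E
```

```text
{'clock': 0.0, 'joint_pos': array([ 1.13840186e+00,  3.14035393e-01,  4.49889226e-02,  1.30358008e+00,
       -8.32178071e-06,  1.43117242e+00]), 'qvel': array([-1.07509462e-03,  8.13010545e-04, -2.64600681e-04,  6.64658333e-04,
        6.28294657e-05, -5.66206591e-04]), 'tau': array([ 2.57716478e-03, -4.80625176e+01,  2.98536193e+01,  1.92100334e-02,
        5.23736787e-05,  9.24130916e-06]), 'tcp_pos': array([0.1657709, 0.5500869, 0.241393 ]), 'orientation': array([ 4.41890837e-04,  8.02684529e-01,  5.96403144e-01, -8.01363153e-04]), 'wrist_force': array([ 0.82788746, -0.63368622,  0.01516202]), 'ft_torque': array([-0.05349762, -0.01993318,  0.0483124 ]), 'finger_gap': 0.08575354729136522}
scene {'camera_matrix': array([[484.50048315,   0.        , 322.03741147],
       [  0.        , 484.50048315, 202.88086668],
       [  0.        ,   0.        ,   1.        ]]), 'rvec': array([ 1.59098821,  2.14004209, -0.69241844]), 'tvec': array([ 0.13388679, -0.375129  ,  1.97219358])}
top {'camera_matrix': array([[450.50768344,   0.        , 323.70592634],
       [  0.        , 450.50768344, 199.22494547],
       [  0.        ,   0.        ,   1.        ]]), 'rvec': array([ 2.16143534, -2.19445162,  0.08891691]), 'tvec': array([0.01405293, 0.52737729, 1.34485861])}
{'camera_matrix': array([[346.91528264,   0.        , 318.45885024],
       [  0.        , 346.91528264, 202.35926394],
       [  0.        ,   0.        ,   1.        ]]), 'hand_eye': array([[ 9.99999034e-01,  4.85342450e-04,  1.30262015e-03,
         8.76428725e-04],
       [-8.61381517e-04,  9.51829652e-01,  3.06626109e-01,
        -7.88358509e-02],
       [-1.09105382e-03, -3.06626935e-01,  9.51829151e-01,
        -1.32379108e-01],
       [ 0.00000000e+00,  0.00000000e+00,  0.00000000e+00,
         1.00000000e+00]])}
```

View pics/scene0.png

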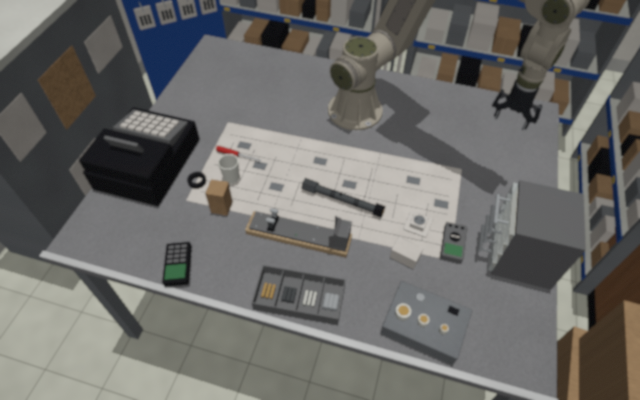

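View pics/top0.png

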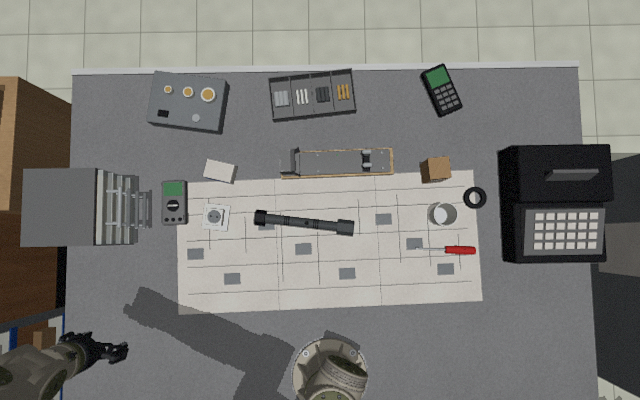

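```bash
python3 - <<'E'
import cv2
a=cv2.imread("pics/top0.png")[140:245,245:400]
cv2.imwrite("pics/topc.png",cv2.resize(a,None,fx=5,fy=5,interpolation=cv2.INTER_CUBIC))
E
```

```text
(no output)
```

View pics/topc.png

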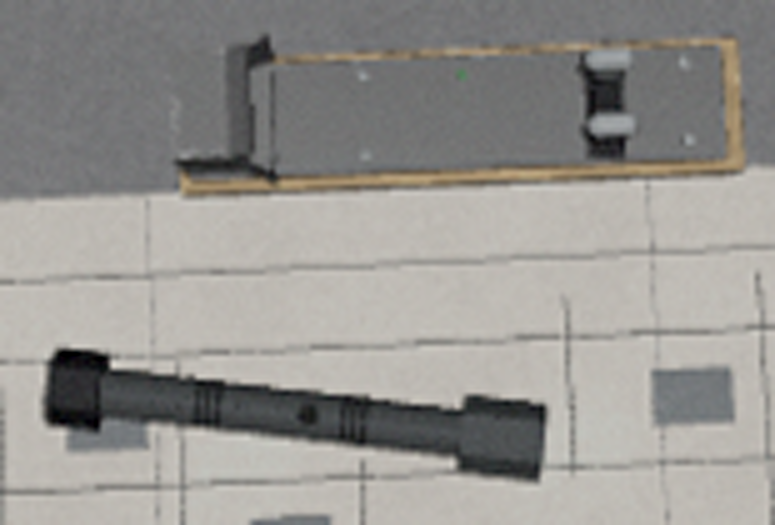

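```bash
cat > h.py <<'E'
import numpy as np, cv2
from scipy.spatial.transform import Rotation as R
from workcell import env
def q(o): return R.from_quat([o[1],o[2],o[3],o[0]])
def cam(name,state=None):
    c=env.calibration(name);K=c["camera_matrix"]
    if name!="wrist":
        r=cv2.Rodrigues(c["rvec"])[0];return K,r.T,-r.T@c["tvec"]
    T=np.eye(4);T[:3,:3]=q(state["orientation"]).as_matrix();T[:3,3]=state["tcp_pos"]
    T=T@c["hand_eye"];return K,T[:3,:3],T[:3,3]
def ray(C,uv):
    K,A,o=C;d=A@np.linalg.inv(K)@np.array([uv[0],uv[1],1.]);return o,d
def onz(C,uv,z):
    o,d=ray(C,uv);return o+d*(z-o[2])/d[2]
def tri(CU):
    M=0;b=0
    for C,uv in CU:
        o,d=ray(C,uv);d=d/np.linalg.norm(d);P=np.eye(3)-np.outer(d,d);M=M+P;b=b+P@o
    x=np.linalg.solve(M,b)
    return x,[proj(C,x)-np.array(uv) for C,uv in CU]
def proj(C,p):
    K,A,o=C;v=K@A.T@(np.asarray(p)-o);return v[:2]/v[2]
def show():
    s=env.get_state();r=q(s["orientation"]).as_matrix()
    print("t",round(s["clock"],3),"p",(s["tcp_pos"]*1e3).round(1),"F",s["wrist_force"].round(2),"M",s["ft_torque"].round(2),"gap",round(s["finger_gap"]*1e3,1),"j",s["joint_pos"].round(2));print(r.round(3))
    return s
def snap(fn,crop=None,f=1):
    s=env.get_state();np.savez("pics/"+fn+".npz",o=s["orientation"],p=s["tcp_pos"])
    im=env.read_camera("wrist")[:,:,::-1]
    cv2.imwrite("pics/"+fn+".png",im);return s
def load(fn):
    d=np.load("pics/"+fn+".npz");return cam("wrist",dict(orientation=d["o"],tcp_pos=d["p"]))
def to_moves(target_p,target_R):
    s=env.get_state();r=q(s["orientation"])
    print("shift tool mm",(r.inv().apply(np.array(target_p)-s["tcp_pos"])*1e3).round(1),"turn deg",np.degrees((r.inv()*target_R).as_rotvec()).round(2))
E
python3 - <<'E'
from h import *
C=cam("top")
f=lambda u,v:(245+(u+.5)/5-.5,140+(v+.5)/5-.5)
for n,uv,z in [("tail",(50,388),.021),("head",(542,441),.021),("riser TR",(742,42),.024),("riser BR",(742,167),.024),("riser BL",(183,192),.024),("lipU",(607,60),.095),("lipD",(610,125),.095)]:
    print(n,(onz(C,f(*uv),z)*1e3).round(1))
s=show()
E
```

```text
tail [476.2 216.1  21. ]
head [439.7 -81.1  21. ]
riser TR [ 681.3 -208.2   24. ]
riser BR [ 604.2 -206.    24. ]
riser BL [594.1 134.4  24. ]
lipU [ 658.  -118.6   95. ]
lipD [ 619.9 -119.5   95. ]
t 0.1 p [165.8 550.1 241.5] F [-0.84 -0.33 -0.16] M [ 0.05  0.01 -0.  ] gap 85.2 j [ 1.14  0.31  0.05  1.3  -0.    1.43]
[[ 0.289  0.957 -0.001]
 [ 0.957 -0.289 -0.001]
 [-0.002 -0.    -1.   ]]
```

```bash
cat >> h.py <<'E'
def down(yaw,tilt=0):
    """tool down, tool x at world yaw deg; tilt>0 raises +y side of held thing (deg about tool x)"""
    a=np.radians(yaw);x=np.array([np.cos(a),np.sin(a),0]);z=np.array([0,0,-1.]);y=np.cross(z,x)
    return R.from_matrix(np.c_[x,y,z])*R.from_euler("x",-tilt,degrees=True)
def plan(p,Rt,n=5,g=1):
    s=env.get_state();r=q(s["orientation"]);c=s["tcp_pos"].copy();p=np.array(p)
    dv=(r.inv()*Rt).as_rotvec()/n;d=(p-c)/n
    for i in range(n):
        sh=r.inv().apply(d).round(4);print(g,*sh,*np.degrees(dv).round(2),sep=", ");r=r*R.from_rotvec(dv)
E
python3 -c "
from h import *
plan([.55,.06,.28],down(2),15)"
```

```text
1, -0.0239, 0.034, -0.0025, 0.0, 0.01, 4.75
1, -0.021, 0.0358, -0.0025, 0.0, 0.01, 4.75
1, -0.018, 0.0374, -0.0025, 0.0, 0.01, 4.75
1, -0.0148, 0.0388, -0.0025, 0.0, 0.01, 4.75
1, -0.0115, 0.0399, -0.0026, 0.0, 0.01, 4.75
1, -0.0082, 0.0407, -0.0026, 0.0, 0.01, 4.75
1, -0.0048, 0.0412, -0.0026, 0.0, 0.01, 4.75
1, -0.0014, 0.0415, -0.0026, 0.0, 0.01, 4.75
1, 0.0021, 0.0415, -0.0026, 0.0, 0.01, 4.75
1, 0.0055, 0.0412, -0.0026, 0.0, 0.01, 4.75
1, 0.0089, 0.0406, -0.0026, 0.0, 0.01, 4.75
1, 0.0122, 0.0397, -0.0026, 0.0, 0.01, 4.75
1, 0.0154, 0.0385, -0.0026, 0.0, 0.01, 4.75
1, 0.0186, 0.0371, -0.0026, 0.0, 0.01, 4.75
1, 0.0216, 0.0355, -0.0026, 0.0, 0.01, 4.75
```

carry_out(moves=[1, -0.024, 0.034, -0.0025, 0, 0, 4.75, 1, -0.021, 0.036, -0.0025, 0, 0, 4.75, 1, -0.018, 0.0375, -0.0025, 0, 0, 4.75, 1, -0.015, 0.039, -0.0025, 0, 0, 4.75, 1, -0.0115, 0.04, -0.0025, 0, 0, 4.75])

```text
clock: 0.72
tcp_pos: [0.2946, 0.3822, 0.2514]
orientation: [0.002, 0.91, 0.415, -0.003]
wrist_force: [-0.1, -0.3, 1.0]
finger_gap: 0.0855
```

carry_out(moves=[1, -0.008, 0.041, -0.0025, 0, 0, 4.75, 1, -0.005, 0.041, -0.0025, 0, 0, 4.75, 1, -0.0015, 0.0415, -0.0025, 0, 0, 4.75, 1, 0.002, 0.0415, -0.0025, 0, 0, 4.75, 1, 0.0055, 0.041, -0.0025, 0, 0, 4.75])

```text
clock: 1.35
tcp_pos: [0.4228, 0.2108, 0.2631]
orientation: [0.003, 0.977, 0.212, -0.004]
wrist_force: [0.2, 0.0, 0.6]
finger_gap: 0.0856
```

carry_out(moves=[1, 0.009, 0.0405, -0.0025, 0, 0, 4.75, 1, 0.012, 0.04, -0.0025, 0, 0, 4.75, 1, 0.0155, 0.0385, -0.0025, 0, 0, 4.75, 1, 0.0185, 0.037, -0.0025, 0, 0, 4.75, 1, 0.0215, 0.0355, -0.0025, 0, 0, 4.75])

```text
clock: 1.98
tcp_pos: [0.5487, 0.0377, 0.2744]
orientation: [0.003, 1.0, -0.0, -0.005]
wrist_force: [-0.1, 0.7, 1.3]
finger_gap: 0.0853
```

```bash
python3 - <<'E'
from h import *
show();snap("w1");show()
E
```

```text
t 1.975 p [548.7  37.7 274.4] F [-0.05  0.69  1.29] M [-0.01 -0.08 -0.01] gap 85.3 j [-0.07  0.27  0.06  1.37 -0.01  1.5 ]
[[ 1.    -0.001 -0.01 ]
 [-0.001 -1.    -0.006]
 [-0.009  0.006 -1.   ]]
t 2.025 p [551.9  33.7 274. ] F [ 4.04 -3.11  0.02] M [-0.14 -0.25  0.01] gap 85.1 j [-0.08  0.27  0.06  1.37 -0.01  1.5 ]
[[ 1.    -0.007 -0.007]
 [-0.007 -1.    -0.009]
 [-0.007  0.009 -1.   ]]
```

View pics/w1.png

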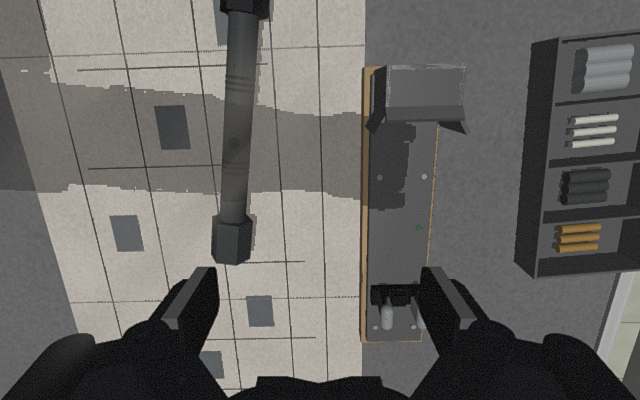

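```bash
python3 -c "
from h import *
plan([.66,-.02,.32],down(1),5)"
```

```text
1, 0.0216, 0.0107, -0.0093, 0.1, 0.08, -0.28
1, 0.0216, 0.0108, -0.0092, 0.1, 0.08, -0.28
1, 0.0216, 0.0108, -0.0092, 0.1, 0.08, -0.28
1, 0.0215, 0.0109, -0.0092, 0.1, 0.08, -0.28
1, 0.0215, 0.011, -0.0092, 0.1, 0.08, -0.28
```

carry_out(moves=[1, 0.0275, 0.0135, -0.0115, 0.1, 0.1, -0.3, 1, 0.0275, 0.0135, -0.0115, 0.1, 0.1, -0.3, 1, 0.0275, 0.0135, -0.0115, 0.1, 0.1, -0.3, 1, 0.0275, 0.0135, -0.0115, 0.1, 0.1, -0.3, 1, 0, 0, 0, 0, 0, 0])

```text
clock: 2.65
tcp_pos: [0.6639, -0.0231, 0.3164]
orientation: [0.0, 1.0, 0.006, -0.004]
wrist_force: [-0.2, -0.1, -0.0]
finger_gap: 0.0852
```

```bash
python3 - <<'E'
from h import *
show();snap("w2");show()
plan([.55,.0,.30],down(1),4)
E
```

```text
t 2.65 p [663.9 -23.1 316.4] F [-0.21 -0.1  -0.04] M [-0.   -0.02  0.02] gap 85.2 j [-0.15  0.51  0.52  1.59 -0.    1.4 ]
[[ 1.     0.012 -0.008]
 [ 0.012 -1.    -0.001]
 [-0.008  0.001 -1.   ]]
t 2.7 p [662.8 -22.4 316.2] F [ 0.05 -0.11 -0.91] M [-0.   -0.02 -0.02] gap 85.5 j [-0.15  0.51  0.52  1.59 -0.    1.4 ]
[[ 1.     0.013 -0.009]
 [ 0.013 -1.    -0.   ]
 [-0.009  0.    -1.   ]]
1, -0.0281, -0.006, 0.0043, 0.0, 0.13, -0.07
1, -0.0281, -0.006, 0.0042, 0.0, 0.13, -0.07
1, -0.0281, -0.006, 0.0042, 0.0, 0.13, -0.07
1, -0.0281, -0.0061, 0.0041, 0.0, 0.13, -0.07
```

View pics/w2.png

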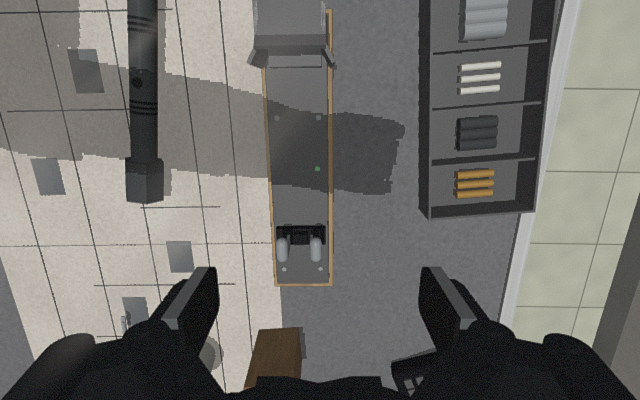

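carry_out(moves=[1, -0.026, 0.004, 0.003, 0, 0.1, 0, 1, -0.026, 0.004, 0.003, 0, 0.1, 0, 1, -0.026, 0.004, 0.003, 0, 0.1, 0, 1, -0.026, 0.004, 0.003, 0, 0.1, 0, 1, 0, 0, 0, 0, 0, 0])

```text
clock: 3.32
tcp_pos: [0.5492, -0.0357, 0.3011]
orientation: [-0.001, 1.0, 0.008, -0.005]
wrist_force: [-0.3, -0.3, -0.1]
finger_gap: 0.0854
```

```bash
python3 - <<'E'
from h import *
show();snap("w3");show()
a=cv2.imread("pics/w2.png")[0:300,240:345]; b=cv2.imread("pics/w3.png")[0:300,320:470]
m=np.hstack([cv2.resize(x,None,fx=3,fy=3,interpolation=cv2.INTER_CUBIC) for x in (a,b)])
cv2.imwrite("pics/m1.png",m[:450]);cv2.imwrite("pics/m2.png",m[450:])
cv2.imwrite("pics/m.png",cv2.hconcat([m[:460],m[440:]]) if 0 else m);print(m.shape)
E
```

```text
t 3.325 p [549.2 -35.7 301.1] F [-0.28 -0.3  -0.09] M [-0.01 -0.    0.06] gap 85.4 j [-0.21  0.26  0.12  1.44 -0.    1.34]
[[ 1.     0.017 -0.009]
 [ 0.017 -1.     0.002]
 [-0.009 -0.002 -1.   ]]
t 3.375 p [550.4 -35.8 301.3] F [-0.21  0.57  0.35] M [ 0.01  0.03 -0.02] gap 85.8 j [-0.21  0.27  0.12  1.44  0.    1.34]
[[ 1.     0.017 -0.008]
 [ 0.017 -1.     0.002]
 [-0.008 -0.002 -1.   ]]
(900, 765, 3)
```

```bash
python3 - <<'E'
from h import *
a=cv2.imread("pics/w2.png")[0:300,240:345]; b=cv2.imread("pics/w3.png")[0:300,320:470];c=cv2.imread("pics/w1.png")[55:355,350:480]
m=np.hstack([cv2.resize(x,None,fx=2,fy=2,interpolation=cv2.INTER_CUBIC) for x in (a,b,c)])
m=np.clip(m.astype(float)*1.6,0,255).astype(np.uint8)
cv2.imwrite("pics/m.png",m);print(m.shape)
E
```

```text
(600, 770, 3)
```

View pics/m.png

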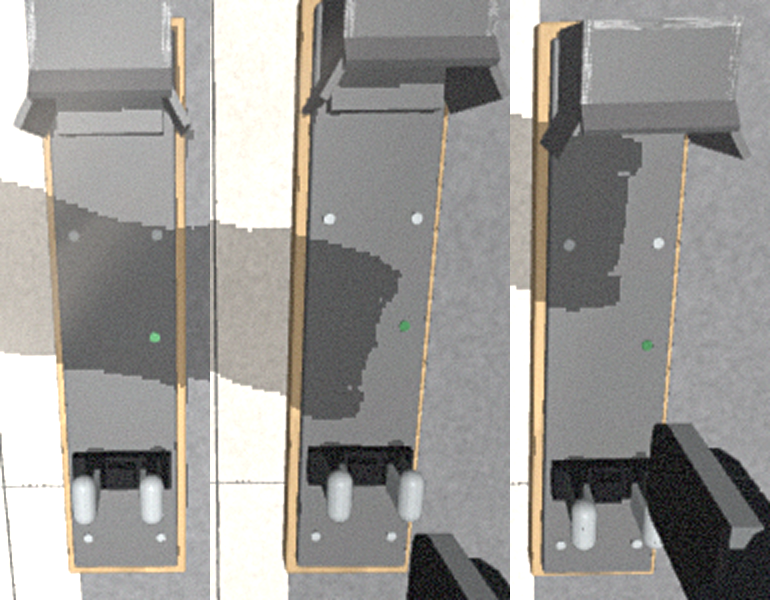

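```bash
cat > f.py <<'E'
from h import *
C2,C3,C1=load("w2"),load("w3"),load("w1")
g=lambda u0,v0,x0:lambda m:(u0+(m[0]-x0+.5)/2-.5,v0+(m[1]+.5)/2-.5)
f2,f3,f1=g(240,0,0),g(320,0,210),g(350,55,510)
P={}
for n,a,b,c in [("S1",(73,236),(329,218),(569,245)),("S2",(157,235),(417,218),(659,243)),("LED",(154,337),(405,326),(648,345)),("S3",(88,538),(316,537),(560,546)),("S4",(161,538),(391,537),(637,545)),("lipL",(84,500),(340,496),(584,524)),("lipR",(151.5,500),(411.5,496),None),("visL",(29,97),(344,67),(583,131)),("visR",(172,94),(499,62),(738,129)),("cornN",(74,571),(291,571),(537,574)),("cornF",(184,571),(408,570),(653,573))]:
    L=[(C2,f2(a)),(C3,f3(b))]+([(C1,f1(c))] if c else [])
    x,e=tri(L);P[n]=x
    print(n,(x*1e3).round(1),np.array(e).round(1).tolist())
E
python3 f.py
```

```text
S1 [612.7  26.6  39.2] [[-0.1, -0.3], [0.0, 0.3], [0.0, -0.0]]
S2 [661.1  27.7  39. ] [[0.0, -0.2], [0.2, 0.1], [-0.2, 0.1]]
LED [660.3 -31.9  39.9] [[0.2, -0.2], [0.0, -0.1], [-0.2, 0.3]]
S3 [ 617.9 -168.3   39.3] [[-0.0, 0.2], [-0.2, -0.1], [0.3, -0.1]]
S4 [ 666.2 -168.    38.2] [[-0.1, 0.1], [0.1, 0.0], [-0.1, -0.1]]
lipL [ 621.4 -118.1   85.6] [[0.1, -0.1], [-0.2, -0.1], [0.0, 0.2]]
lipR [ 660.2 -116.7   87.4] [[-0.0, -0.1], [0.0, 0.1]]
visL [603.5  92.3 109. ] [[0.4, -0.2], [0.2, -0.6], [-0.6, 0.7]]
visR [667.4  94.1 111.9] [[-0.1, -0.2], [-0.3, 0.4], [0.3, -0.1]]
cornN [ 606.  -202.4   24.3] [[-0.1, 0.1], [0.2, 0.0], [-0.1, -0.1]]
cornF [ 682.5 -198.5   27.4] [[-0.0, -0.3], [-0.3, 0.4], [0.3, -0.0]]
```

```bash
python3 - <<'E'
from h import *
C2,C1=load("w2"),load("w1")
for C,uv in [(C1,(231,261)),(C2,(145,202)),(C1,(239,60)),(C1,(234,190)),(C2,(143,60)),(C2,(144.5,130))]: print((onz(C,uv,.021)*1e3).round(1))
t=np.array([476.2,216.1]);h=np.array([439.7,-81.1]);print((h-t)/np.linalg.norm(h-t),(h+t)/2)
for y in(134,60,-30): print(y,t+(h-t)*(216.1-y)/297.2)
m=(h+t)/2/1e3
plan([m[0],m[1],.12],down(-7),5)
E
```

```text
[438.  -85.2  21. ]
[437.2 -84.1  21. ]
[464.5 146.1  21. ]
[448.7   6.5  21. ]
[458.9  87.4  21. ]
[449.5   8.2  21. ]
[-0.12189707 -0.99254275] [457.95  67.5 ]
134 [466.11705922 134.        ]
60 [457.0289031  60.       ]
-30 [445.97574024 -30.        ]
1, -0.0178, -0.0209, 0.0364, -0.02, 0.1, 1.6
1, -0.0185, -0.0204, 0.0364, -0.02, 0.1, 1.6
1, -0.0191, -0.0199, 0.0364, -0.02, 0.1, 1.6
1, -0.0197, -0.0194, 0.0363, -0.02, 0.1, 1.6
1, -0.0203, -0.0188, 0.0363, -0.02, 0.1, 1.6
```

carry_out(moves=[1, -0.022, -0.026, 0.045, 0, 0.1, 2, 1, -0.023, -0.0255, 0.045, 0, 0.1, 2, 1, -0.024, -0.025, 0.045, 0, 0.1, 2, 1, -0.025, -0.024, 0.045, 0, 0.1, 2, 1, 0, 0, 0, 0, 0, 0])

```text
clock: 4.0
tcp_pos: [0.4597, 0.0726, 0.1162]
orientation: [-0.001, 0.998, -0.063, 0.002]
wrist_force: [0.9, -0.4, 0.2]
finger_gap: 0.0852
```

```bash
python3 - <<'E'
from h import *
show()
plan([.4565,.0655,.015],down(-7),5)
E
```

```text
t 4.0 p [459.7  72.6 116.2] F [ 0.9  -0.39  0.22] M [ 0.03  0.   -0.03] gap 85.2 j [-0.02  0.18 -0.45  0.93  0.    1.68]
[[ 0.992 -0.125  0.004]
 [-0.125 -0.992  0.001]
 [ 0.003 -0.002 -1.   ]]
1, -0.0005, 0.0015, 0.0202, -0.02, -0.04, -0.04
1, -0.0005, 0.0015, 0.0202, -0.02, -0.04, -0.04
1, -0.0005, 0.0015, 0.0202, -0.02, -0.04, -0.04
1, -0.0005, 0.0015, 0.0202, -0.02, -0.04, -0.04
1, -0.0005, 0.0015, 0.0202, -0.02, -0.04, -0.04
```

carry_out(moves=[1, -0.0005, 0.0015, 0.024, 0, 0, 0, 1, -0.0005, 0.0015, 0.024, 0, 0, 0, 1, -0.0005, 0.0015, 0.024, 0, 0, 0, 1, -0.0005, 0.0015, 0.016, 0, 0, 0, 1, 0, 0, 0, 0, 0, 0])

```text
clock: 4.62
tcp_pos: [0.4688, 0.0675, 0.0305]
orientation: [-0.001, 0.998, -0.061, 0.009]
wrist_force: [0.2, -0.3, 1.1]
finger_gap: 0.0854
```

```bash
python3 - <<'E'
from h import *
show();snap("w4")
plan([.4565,.0655,.015],down(-7),2)
E
```

```text
t 4.625 p [468.8  67.5  30.5] F [ 0.16 -0.34  1.06] M [-0.01  0.08 -0.  ] gap 85.4 j [-0.03  0.29 -0.56  0.7   0.    1.67]
[[ 0.992 -0.122  0.018]
 [-0.122 -0.993  0.001]
 [ 0.018 -0.003 -1.   ]]
1, -0.0065, 0.0018, 0.0079, -0.09, -0.55, 0.01
1, -0.0064, 0.0018, 0.008, -0.09, -0.55, 0.01
```

View pics/w4.png

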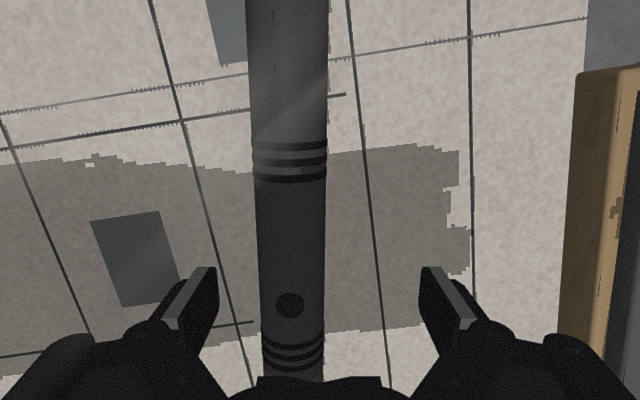

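carry_out(moves=[1, -0.0065, 0.001, 0.0075, 0, -0.5, 0, 1, -0.0055, 0.001, 0.0075, 0, -0.5, 0, 1, 0, 0, 0, 0, 0, 0, 1, 0, 0, 0, 0, 0, 0, 1, 0, 0, 0, 0, 0, 0], squeeze=60)

```text
clock: 5.3
tcp_pos: [0.4596, 0.067, 0.0175]
orientation: [-0.002, 0.998, -0.061, 0.003]
wrist_force: [-0.0, -0.1, -0.6]
finger_gap: 0.0856
```

```bash
python3 - <<'E'
from h import *
s=show();C=cam("wrist",s)
for y in (.05,.06,.0655): print(y)
plan([.4565,.0655,.015],down(-7),1)
C=load("w4")
for uv in [(290,305),(289,160),(286,20)]: print((onz(C,uv,.030)*1e3).round(1))
E
```

```text
t 5.3 p [459.6  67.   17.5] F [-0.03 -0.12 -0.57] M [ 0.03  0.   -0.05] gap 85.6 j [-0.03  0.3  -0.59  0.68  0.    1.66]
[[ 0.993 -0.121  0.006]
 [-0.121 -0.993  0.003]
 [ 0.006 -0.004 -1.   ]]
0.05
0.06
0.0655
1, -0.003, 0.0018, 0.0025, -0.2, -0.32, 0.03
[455.   58.2  30. ]
[464.1 122.5  30. ]
[470.2 170.8  30. ]
```

carry_out(moves=[1, -0.0035, 0.001, 0.001, 0, -0.3, 0, -1, 0, 0, 0, 0, 0, 0, -1, 0, 0, 0, 0, 0, 0, -1, 0, 0, 0, 0, 0, 0, -1, 0, 0, 0, 0, 0, 0], squeeze=60)

```text
clock: 5.92
tcp_pos: [0.4564, 0.0663, 0.017]
orientation: [-0.002, 0.998, -0.061, 0.001]
wrist_force: [-0.3, -0.0, 3.1]
finger_gap: 0.0286
```

carry_out(moves=[-1, 0, 0, 0, 0, 0, 0, -1, 0, 0, 0, 0, 0, 0, -1, 0, 0, -0.005, 0, 0, 0, -1, 0, 0, -0.01, 0, 0, 0, -1, 0, 0, -0.01, 0, 0, 0])

```text
clock: 6.55
tcp_pos: [0.4544, 0.0663, 0.0419]
orientation: [-0.002, 0.998, -0.061, -0.001]
wrist_force: [0.1, 0.3, -2.7]
finger_gap: 0.028
```

```bash
python3 - <<'E'
from h import *
s=show()
E
```

```text
t 6.55 p [454.4  66.3  41.9] F [ 0.1  0.3 -2.7] M [ 0.03 -0.02 -0.01] gap 28.0 j [-0.03  0.26 -0.56  0.75  0.    1.66]
[[ 0.993 -0.121 -0.003]
 [-0.121 -0.993  0.004]
 [-0.003 -0.003 -1.   ]]
```

```bash
cat >> h.py <<'E'
d=np.array([.0264,-.99965,0]);heel=np.array([.6346,.1175,.0768])
def tcp_for(ahead,up,tilt,m=0.,ax=-.0045,side=0.):
    Rt=down(1.51,tilt);T=heel+d*ahead+np.array([side,0,up])
    return T+Rt.apply([0,.150,0])-Rt.apply([0,m,ax]),Rt
def tail(s,m=0.,ax=-.0045):
    r=q(s["orientation"]);T=s["tcp_pos"]+r.apply([0,m-.15,ax])-heel
    y=r.apply([0,1,0]);print("tail ahead %.1f left(+x) %.1f up %.1f | tilt %.2f yaw %.2f"%(T@d*1e3,(T-d*(T@d))[0]*1e3,T[2]*1e3,np.degrees(np.arcsin(y[2])),np.degrees(np.arctan2(y[0],-y[1]))-1.51))
E
python3 - <<'E'
from h import *
p,Rt=tcp_for(.06,.05,9);print(p);plan([.50,.04,p[2]],down(-3,5),5,-1);plan(p,Rt,9,-1)
E
```

```text
[ 0.6401066  -0.09128451  0.14582057]
-1, 0.0096, 0.0041, -0.0208, -1.04, 0.07, -0.79
-1, 0.0096, 0.0046, -0.0207, -1.04, 0.07, -0.79
-1, 0.0095, 0.0051, -0.0206, -1.04, 0.07, -0.79
-1, 0.0095, 0.0056, -0.0205, -1.04, 0.07, -0.79
-1, 0.0094, 0.0061, -0.0204, -1.04, 0.07, -0.79
-1, 0.0226, 0.0148, -0.0117, -1.02, 0.09, -0.94
-1, 0.0223, 0.0154, -0.0114, -1.02, 0.09, -0.94
-1, 0.0221, 0.016, -0.011, -1.02, 0.09, -0.94
-1, 0.0219, 0.0165, -0.0107, -1.02, 0.09, -0.94
-1, 0.0216, 0.0171, -0.0104, -1.02, 0.09, -0.94
-1, 0.0213, 0.0176, -0.01, -1.02, 0.09, -0.94
-1, 0.021, 0.0181, -0.0097, -1.02, 0.09, -0.94
-1, 0.0208, 0.0186, -0.0093, -1.02, 0.09, -0.94
-1, 0.0205, 0.0191, -0.009, -1.02, 0.09, -0.94
```

carry_out(moves=[-1, 0.005, 0.004, -0.026, -1, 0, -0.8, -1, 0.0095, 0.0045, -0.024, -1, 0, -0.8, -1, 0.0095, 0.005, -0.022, -1, 0, -0.8, -1, 0.0095, 0.0055, -0.02, -1, 0, -0.8, -1, 0.0095, 0.006, -0.02, -1, 0, -0.8])

```text
clock: 7.18
tcp_pos: [0.4946, 0.0405, 0.1602]
orientation: [0.043, 0.999, -0.024, -0.005]
wrist_force: [0.0, -0.8, -2.6]
finger_gap: 0.0284
```

```bash
python3 - <<'E'
from h import *
s=show();tail(s)
p,Rt=tcp_for(.06,.05,9);print(p);plan(p,Rt,8,-1)
E
```

```text
t 7.175 p [494.6  40.5 160.2] F [ 0.03 -0.83 -2.56] M [ 0.1  -0.07  0.  ] gap 28.4 j [-0.03  0.22 -0.29  1.07 -0.09  1.59]
[[ 0.999 -0.048 -0.012]
 [-0.049 -0.995 -0.085]
 [-0.008  0.086 -0.996]]
tail ahead -76.1 left(+x) -130.7 up 75.0 | tilt 4.92 yaw -4.30
[ 0.6401066  -0.09128451  0.14582057]
-1, 0.019, 0.0154, 0.003, -0.51, 0.12, -0.53
-1, 0.0188, 0.0155, 0.0032, -0.51, 0.12, -0.53
-1, 0.0187, 0.0156, 0.0033, -0.51, 0.12, -0.53
-1, 0.0185, 0.0158, 0.0035, -0.51, 0.12, -0.53
-1, 0.0184, 0.0159, 0.0037, -0.51, 0.12, -0.53
-1, 0.0182, 0.0161, 0.0039, -0.51, 0.12, -0.53
-1, 0.0181, 0.0162, 0.0041, -0.51, 0.12, -0.53
-1, 0.0179, 0.0163, 0.0042, -0.51, 0.12, -0.53
```

carry_out(moves=[-1, 0.01, 0.03, 0, -0.5, 0.1, -0.5, -1, 0.01, 0.03, 0, -0.5, 0.1, -0.5, -1, 0.015, 0.025, 0, -0.5, 0.1, -0.5, -1, 0.015, 0.02, 0, -0.5, 0.1, -0.5, -1, 0.02, 0.01, 0.003, -0.5, 0.1, -0.5])

```text
clock: 7.8
tcp_pos: [0.5629, -0.0784, 0.1747]
orientation: [0.065, 0.998, -0.001, 0.001]
wrist_force: [0.9, 0.2, -1.5]
finger_gap: 0.0281
```

```bash
python3 - <<'E'
from h import *
s=show();tail(s)
p,Rt=tcp_for(.06,.05,9);print(p);plan(p,Rt,4,-1)
E
```

```text
t 7.8 p [562.9 -78.4 174.7] F [ 0.93  0.22 -1.51] M [ 0.15 -0.03 -0.  ] gap 28.1 j [-0.22  0.31 -0.13  1.1  -0.13  1.36]
[[ 1.    -0.001  0.002]
 [-0.001 -0.992 -0.13 ]
 [ 0.002  0.13  -0.992]]
tail ahead 44.7 left(+x) -72.7 up 82.9 | tilt 7.45 yaw -1.59
[ 0.6401066  -0.09128451  0.14582057]
-1, 0.0193, 0.0022, 0.0076, -0.39, 0.03, -0.39
-1, 0.0193, 0.0023, 0.0076, -0.39, 0.03, -0.39
-1, 0.0193, 0.0024, 0.0077, -0.39, 0.03, -0.39
-1, 0.0192, 0.0025, 0.0077, -0.39, 0.03, -0.39
```

carry_out(moves=[-1, 0.019, 0.004, 0.004, -0.4, 0, -0.4, -1, 0.019, 0.003, 0.006, -0.4, 0, -0.4, -1, 0.019, 0.0025, 0.007, -0.4, 0, -0.4, -1, 0.019, 0.0025, 0.007, -0.4, 0, -0.4, -1, 0, 0, 0, 0, 0, 0])

```text
clock: 8.43
tcp_pos: [0.641, -0.0943, 0.1541]
orientation: [0.079, 0.997, 0.013, -0.0]
wrist_force: [0.5, 0.6, -3.1]
finger_gap: 0.0284
```

```bash
python3 - <<'E'
from h import *
s=show();tail(s)
cv2.imwrite("pics/top1.png",env.read_camera("top")[:,:,::-1]);snap("w5")
a=cv2.resize(cv2.imread("pics/top1.png")[120:200,260:420],None,fx=5,fy=5,interpolation=cv2.INTER_CUBIC)
cv2.imwrite("pics/t1c.png",np.clip(a*1.5,0,255).astype(np.uint8))
p,Rt=tcp_for(.055,.015,9);plan(p,Rt,4,-1)
E
```

```text
t 8.425 p [641.  -94.3 154.1] F [ 0.5   0.56 -3.1 ] M [ 0.29  0.02 -0.  ] gap 28.4 j [-0.2   0.47  0.06  1.12 -0.15  1.34]
[[ 1.     0.026  0.002]
 [ 0.026 -0.987 -0.157]
 [-0.002  0.157 -0.988]]
tail ahead 63.0 left(+x) 0.9 up 58.2 | tilt 9.01 yaw -0.02
-1, 0.0001, -0.0037, 0.0105, 0.0, 0.04, -0.01
-1, 0.0001, -0.0037, 0.0105, 0.0, 0.04, -0.01
-1, 0.0001, -0.0037, 0.0105, 0.0, 0.04, -0.01
-1, 0.0, -0.0037, 0.0105, 0.0, 0.04, -0.01
```

View pics/t1c.png

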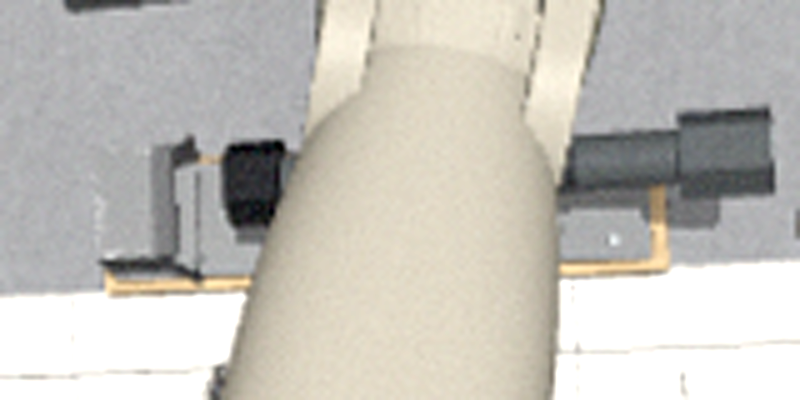

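```bash
python3 - <<'E'
from h import *
C=cam("top");d5=np.load("pics/w5.npz");r=q(d5["o"])
for n,l in [("tailtop",(0,-.15,-.0045-.021)),("tailax",(0,-.15,-.0045)),("headtop",(0,.15,-.0045-.021)),("headax",(0,.15,-.0045))]:
    u=proj(C,d5["p"]+r.apply(l));print(n,u.round(1),"crop",((u-[260,120])*5+2).round(0))
E
```

```text
tailtop [304.2 156.1] crop [223. 182.]
tailax [305.7 157.4] crop [231. 189.]
headtop [414.9 148.3] crop [777. 144.]
headax [414.6 149.8] crop [775. 151.]
```

carry_out(moves=[-1, 0, -0.0035, 0.0105, 0, 0, 0, -1, 0, -0.0035, 0.0105, 0, 0, 0, -1, 0, -0.0035, 0.0105, 0, 0, 0, -1, 0, -0.0035, 0.0105, 0, 0, 0, -1, 0, 0, 0, 0, 0, 0])

```text
clock: 9.15
tcp_pos: [0.6372, -0.0856, 0.1082]
orientation: [0.078, 0.997, 0.013, -0.001]
wrist_force: [-0.3, 0.1, -3.3]
finger_gap: 0.028
```

```bash
python3 - <<'E'
from h import *
s=show();tail(s)
p,Rt=tcp_for(.048,.004,9);plan(p,Rt,4,-1)
E
```

```text
t 9.15 p [637.2 -85.6 108.2] F [-0.33  0.09 -3.31] M [ 0.29  0.04 -0.04] gap 28.0 j [-0.19  0.5  -0.02  1.02 -0.15  1.35]
[[ 1.     0.026 -0.001]
 [ 0.026 -0.987 -0.156]
 [-0.005  0.156 -0.988]]
tail ahead 54.3 left(+x) -2.8 up 12.4 | tilt 8.96 yaw 0.00
-1, 0.0007, -0.0019, 0.0018, -0.01, 0.07, 0.0
-1, 0.0007, -0.0019, 0.0018, -0.01, 0.07, 0.0
-1, 0.0007, -0.0019, 0.0018, -0.01, 0.07, 0.0
-1, 0.0007, -0.0019, 0.0018, -0.01, 0.07, 0.0
```

carry_out(moves=[-1, 0.001, -0.002, 0.002, 0, 0.1, 0, -1, 0.001, -0.002, 0.002, 0, 0.1, 0, -1, 0.0005, -0.004, 0.0025, 0, 0.1, 0, -1, 0.0005, -0.004, 0.001, 0, 0, 0, -1, 0, -0.004, 0, 0, 0, 0])

```text
clock: 9.78
tcp_pos: [0.6409, -0.0704, 0.0987]
orientation: [0.078, 0.997, 0.013, 0.003]
wrist_force: [-0.2, -0.8, -3.7]
finger_gap: 0.0284
```

```bash
python3 - <<'E'
from h import *
s=show();tail(s)
p,Rt=tcp_for(.01,.003,8.5);plan(p,Rt,5,-1)
E
```

```text
t 9.775 p [640.9 -70.4  98.7] F [-0.22 -0.8  -3.73] M [ 0.3  -0.01  0.03] gap 28.4 j [-0.16  0.5  -0.04  1.   -0.15  1.38]
[[ 1.     0.025  0.007]
 [ 0.026 -0.987 -0.156]
 [ 0.003  0.156 -0.988]]
tail ahead 39.1 left(+x) 1.5 up 2.9 | tilt 8.99 yaw -0.04
-1, -0.0003, -0.0058, -0.0007, 0.1, -0.03, -0.01
-1, -0.0003, -0.0058, -0.0007, 0.1, -0.03, -0.01
-1, -0.0003, -0.0058, -0.0007, 0.1, -0.03, -0.01
-1, -0.0003, -0.0058, -0.0007, 0.1, -0.03, -0.01
-1, -0.0003, -0.0058, -0.0006, 0.1, -0.03, -0.01
```

carry_out(moves=[-1, 0, -0.0055, -0.0008, 0, 0, 0, -1, 0, -0.0055, -0.0008, 0, 0, 0, -1, 0, -0.0055, -0.0008, 0, 0, 0, -1, 0, -0.005, -0.0008, 0, 0, 0, -1, 0, 0, 0, 0, 0, 0])

```text
clock: 10.4
tcp_pos: [0.6404, -0.0463, 0.0987]
orientation: [0.078, 0.997, 0.013, 0.003]
wrist_force: [0.1, -1.0, -2.6]
finger_gap: 0.0283
```

```bash
python3 - <<'E'
from h import *
s=show();tail(s)
p,Rt=tcp_for(.0,.002,8.5);plan(p,Rt,5,-1)
E
```

```text
t 10.4 p [640.4 -46.3  98.7] F [ 0.14 -0.96 -2.61] M [0.18 0.07 0.01] gap 28.3 j [-0.13  0.5  -0.04  1.   -0.15  1.41]
[[ 1.     0.026  0.008]
 [ 0.027 -0.987 -0.156]
 [ 0.003  0.156 -0.988]]
tail ahead 15.1 left(+x) 1.4 up 3.0 | tilt 8.99 yaw 0.02
-1, -0.0003, -0.003, -0.0, 0.1, -0.04, 0.0
-1, -0.0003, -0.003, -0.0, 0.1, -0.04, 0.0
-1, -0.0003, -0.003, -0.0, 0.1, -0.04, 0.0
-1, -0.0003, -0.003, -0.0, 0.1, -0.04, 0.0
-1, -0.0003, -0.003, -0.0, 0.1, -0.04, 0.0
```

carry_out(moves=[-1, -0.0003, -0.0025, -0.0002, 0.1, 0, 0, -1, -0.0003, -0.0025, -0.0002, 0.1, 0, 0, -1, 0, -0.0025, -0.0002, 0.1, 0, 0, -1, 0, -0.0025, -0.0002, 0, 0, 0, -1, 0, 0, 0, 0, 0, 0])

```text
clock: 11.02
tcp_pos: [0.6395, -0.0361, 0.0979]
orientation: [0.076, 0.997, 0.013, 0.003]
wrist_force: [-0.3, -0.2, -4.1]
finger_gap: 0.0282
```

```bash
python3 - <<'E'
from h import *
s=show();tail(s)
E
```

```text
t 11.025 p [639.5 -36.1  97.9] F [-0.29 -0.18 -4.12] M [ 0.21  0.02 -0.02] gap 28.2 j [-0.11  0.5  -0.04  1.   -0.15  1.43]
[[ 1.     0.026  0.007]
 [ 0.027 -0.988 -0.151]
 [ 0.003  0.151 -0.989]]
tail ahead 4.7 left(+x) 0.9 up 2.9 | tilt 8.68 yaw -0.01
```

Now creep onto the stop.

carry_out(moves=[-1, 0, -0.0015, 0, 0.1, 0, 0, -1, 0, -0.0015, 0, 0.1, 0, 0, -1, 0, -0.001, 0, 0, 0, 0, -1, 0, -0.001, 0, 0, 0, 0, -1, 0, 0, 0, 0, 0, 0])

```text
clock: 11.65
tcp_pos: [0.6394, -0.034, 0.0978]
orientation: [0.077, 0.997, 0.012, 0.003]
wrist_force: [-0.6, -1.1, -2.2]
finger_gap: 0.0284
```

carry_out(moves=[-1, 0, -0.001, 0, 0, 0, 0, -1, 0, -0.001, 0, 0, 0, 0, -1, 0, -0.001, 0, 0, 0, 0, -1, 0, -0.001, 0, 0, 0, 0, -1, 0, -0.001, 0, 0, 0, 0])

```text
clock: 12.28
tcp_pos: [0.6391, -0.0337, 0.0983]
orientation: [0.081, 0.997, 0.011, 0.002]
wrist_force: [-0.9, -6.6, -0.6]
finger_gap: 0.0283
```

```bash
python3 - <<'E'
from h import *
s=show();tail(s)
E
```

```text
t 12.275 p [639.1 -33.7  98.3] F [-0.86 -6.58 -0.61] M [-0.98  0.25  0.21] gap 28.3 j [-0.11  0.5  -0.04  1.01 -0.16  1.44]
[[ 1.     0.021  0.006]
 [ 0.022 -0.987 -0.162]
 [ 0.003  0.162 -0.987]]
tail ahead 2.6 left(+x) 1.3 up 1.7 | tilt 9.32 yaw -0.29
```

carry_out(moves=[-1, 0, -0.0003, 0.0026, 1, 0, 0.2, -1, 0, -0.0003, 0.0026, 1, 0, 0.1, -1, 0, -0.0003, 0.0026, 1, 0, 0, -1, 0, 0, 0, 0, 0, 0, -1, 0, 0, 0, 0, 0, 0])

```text
clock: 12.9
tcp_pos: [0.6386, -0.0354, 0.0908]
orientation: [0.056, 0.998, 0.008, 0.002]
wrist_force: [-0.2, -3.3, -1.9]
finger_gap: 0.0284
```

```bash
python3 - <<'E'
from h import *
s=show();tail(s)
E
```

```text
t 12.9 p [638.6 -35.4  90.8] F [-0.21 -3.32 -1.92] M [-0.5   0.21  0.1 ] gap 28.4 j [-0.13  0.51 -0.05  1.   -0.11  1.42]
[[ 1.     0.016  0.004]
 [ 0.016 -0.994 -0.112]
 [ 0.003  0.112 -0.994]]
tail ahead 3.4 left(+x) 1.5 up 1.7 | tilt 6.41 yaw -0.60
```

carry_out(moves=[-1, 0, -0.0008, 0.002, 0.8, 0, -0.2, -1, 0, -0.0008, 0.002, 0.8, 0, -0.2, -1, 0, -0.0005, 0, 0, 0, 0, -1, 0, 0, 0, 0, 0, 0, -1, 0, 0, 0, 0, 0, 0])

```text
clock: 13.52
tcp_pos: [0.6396, -0.0359, 0.0876]
orientation: [0.044, 0.999, 0.011, 0.002]
wrist_force: [-0.5, -4.2, -1.9]
finger_gap: 0.0282
```

```bash
python3 - <<'E'
from h import *
s=show();tail(s)
E
```

```text
t 13.525 p [639.6 -35.9  87.6] F [-0.52 -4.24 -1.93] M [-0.68  0.16  0.19] gap 28.2 j [-0.14  0.51 -0.05  1.   -0.09  1.41]
[[ 1.     0.023  0.006]
 [ 0.023 -0.996 -0.089]
 [ 0.004  0.089 -0.996]]
tail ahead 3.6 left(+x) 1.4 up 2.0 | tilt 5.09 yaw -0.20
```

carry_out(moves=[-1, 0, -0.0005, 0.002, 0.5, 0, -0.1, -1, 0, -0.0005, 0.002, 0.5, 0, -0.1, -1, 0, -0.0008, 0.001, 0.2, 0, 0, -1, 0, -0.0008, 0, 0, 0, 0, -1, 0, 0, 0, 0, 0, 0])

```text
clock: 14.15
tcp_pos: [0.6402, -0.0361, 0.085]
orientation: [0.037, 0.999, 0.012, 0.003]
wrist_force: [-1.1, -3.9, -2.0]
finger_gap: 0.0281
```

```bash
python3 - <<'E'
from h import *
s=show();tail(s)
E
```

```text
t 14.15 p [640.2 -36.1  85. ] F [-1.06 -3.88 -2.02] M [-0.71  0.17 -0.11] gap 28.1 j [-0.15  0.51 -0.05  0.99 -0.07  1.4 ]
[[ 1.     0.024  0.008]
 [ 0.024 -0.997 -0.074]
 [ 0.006  0.074 -0.997]]
tail ahead 3.8 left(+x) 1.9 up 1.7 | tilt 4.23 yaw -0.16
```

carry_out(moves=[-1, 0, -0.0008, 0.0015, 0.1, -0.1, 0, -1, 0, -0.0008, 0.001, 0.1, -0.1, 0, -1, 0, -0.0008, 0.001, 0, 0, 0, -1, 0, -0.0008, 0, 0, 0, 0, -1, 0, 0, 0, 0, 0, 0])

```text
clock: 14.78
tcp_pos: [0.6401, -0.0362, 0.0847]
orientation: [0.039, 0.999, 0.011, 0.002]
wrist_force: [-0.7, -2.9, -2.3]
finger_gap: 0.0282
```

```bash
python3 - <<'E'
from h import *
s=show();tail(s);snap("w6")
E
```

```text
t 14.775 p [640.1 -36.2  84.7] F [-0.74 -2.9  -2.34] M [-0.71  0.22 -0.11] gap 28.2 j [-0.15  0.51 -0.05  0.99 -0.08  1.4 ]
[[ 1.     0.021  0.005]
 [ 0.022 -0.997 -0.078]
 [ 0.004  0.078 -0.997]]
tail ahead 3.9 left(+x) 2.2 up 0.7 | tilt 4.46 yaw -0.28
```

View pics/w6.png

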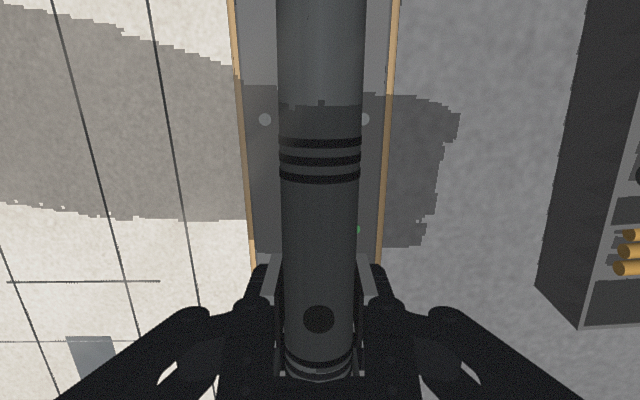

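```bash
python3 - <<'E'
from h import *
C=load("w4");a=onz(C,(290,305),.036);print("w4 spot world",a*1e3)
# along-torch position of spot from ends measured
D=np.array([-.1219,-.9925]);print("spot ahead of mid(est 456.5,66)",(a[:2]-[.4565,.066])@D*1e3)
H=env.calibration("wrist")["hand_eye"];K=env.calibration("wrist")["camera_matrix"]
v=H[:3,:3]@np.linalg.inv(K)@[318,319,1];o=H[:3,3];z=-.0195;p=o+v*(z-o[2])/v[2];print("w6 spot tool",p*1e3)
v=H[:3,:3]@np.linalg.inv(K)@[235,143,1]
print("w1,w2 spot",onz(load("w1"),(235,143),.036)*1e3,onz(load("w2"),(137,82),.036)*1e3)
E
```

```text
w4 spot world [456.0701196   62.04613385  36.        ]
spot ahead of mid(est 456.5,66) 3.976614573384343
w6 spot tool [ -0.04109746   3.78796744 -19.5       ]
w1,w2 spot [457.69849604  62.87337732  36.        ] [456.07954053  63.12162057  36.        ]
```

carry_out(moves=[-1, 0, -0.0015, 0, 0, 0, 0.1, -1, 0, -0.002, 0, 0, 0, 0.1, -1, 0, -0.002, 0, 0, 0, 0, -1, 0, -0.002, 0, 0, 0, 0, -1, 0, -0.002, 0, 0, 0, 0])

```text
clock: 15.45
tcp_pos: [0.64, -0.0361, 0.0847]
orientation: [0.048, 0.999, 0.007, 0.002]
wrist_force: [-1.3, -11.3, -1.2]
finger_gap: 0.0283
```

```bash
python3 - <<'E'
from h import *
s=show();tail(s)
E
```

```text
t 15.45 p [640.  -36.1  84.7] F [ -1.32 -11.34  -1.23] M [-2.    0.42  0.43] gap 28.3 j [-0.14  0.52 -0.05  0.99 -0.1   1.42]
[[ 1.     0.014  0.004]
 [ 0.014 -0.995 -0.097]
 [ 0.003  0.097 -0.995]]
tail ahead 4.0 left(+x) 3.2 up -2.1 | tilt 5.55 yaw -0.70
```

carry_out(moves=[-1, 0, 0, 0, 0.5, 0, -0.3, -1, 0, 0, 0, 0.5, 0, -0.2, 1, 0, 0, 0, 0, 0, 0, 1, 0, 0, 0, 0, 0, 0, 1, 0, 0, 0, 0, 0, 0])

```text
clock: 16.08
tcp_pos: [0.6415, -0.0335, 0.0854]
orientation: [0.037, 0.999, 0.013, 0.003]
wrist_force: [-0.4, -0.3, -0.0]
finger_gap: 0.0807
```

carry_out(moves=[1, 0, 0, 0, 0, 0, 0, 1, 0, 0, -0.015, 0, 0, 0, 1, 0, 0, -0.025, 0, 0, 0, 1, 0, 0, -0.035, 0, 0, 0, 1, 0, 0, -0.035, 0, 0, 0])

```text
clock: 16.7
tcp_pos: [0.6392, -0.024, 0.1981]
orientation: [0.036, 0.999, 0.013, 0.001]
wrist_force: [0.3, 0.0, -0.5]
finger_gap: 0.0859
```

```bash
python3 - <<'E'
from h import *
s=show()
plan([.642,.03,.28],down(1.5),5)
E
```

```text
t 16.7 p [639.2 -24.  198.1] F [ 0.34  0.04 -0.54] M [ 0.03 -0.07 -0.01] gap 85.9 j [-0.13  0.45  0.14  1.24 -0.07  1.41]
[[ 1.     0.026  0.003]
 [ 0.026 -0.997 -0.073]
 [ 0.001  0.073 -0.997]]
1, 0.0009, -0.0096, -0.0171, 0.83, -0.01, 0.0
1, 0.0009, -0.0098, -0.017, 0.83, -0.01, 0.0
1, 0.0009, -0.0101, -0.0168, 0.83, -0.01, 0.0
1, 0.0009, -0.0103, -0.0167, 0.83, -0.01, 0.0
1, 0.0008, -0.0105, -0.0165, 0.83, -0.01, 0.0
```

carry_out(moves=[1, 0.001, -0.007, -0.02, 1, 0, 0, 1, 0.001, -0.007, -0.02, 1, 0, 0, 1, 0.001, -0.006, -0.02, 1, 0, 0, 1, 0, -0.004, -0.015, 1, 0, 0, 1, 0, 0, 0, 0, 0, 0])

```text
clock: 17.32
tcp_pos: [0.6431, 0.0052, 0.2851]
orientation: [0.001, 1.0, 0.014, 0.007]
wrist_force: [-0.5, 0.3, -0.6]
finger_gap: 0.0855
```

```bash
python3 - <<'E'
from h import *
s=show();snap("w7")
a=cv2.imread("pics/w7.png")[0:400,220:420]
a=cv2.resize(a,None,fx=2,fy=2,interpolation=cv2.INTER_CUBIC)
a=np.clip(a*1.7,0,255).astype(np.uint8)
cv2.imwrite("pics/w7c.png",np.hstack([a[:400],a[400:]]))
E
```

```text
t 17.325 p [643.1   5.2 285.1] F [-0.47  0.35 -0.64] M [ 0.02  0.03 -0.04] gap 85.5 j [-0.12  0.44  0.33  1.45 -0.    1.43]
[[ 1.     0.027  0.015]
 [ 0.027 -1.    -0.002]
 [ 0.015  0.002 -1.   ]]
```

View pics/w7c.png

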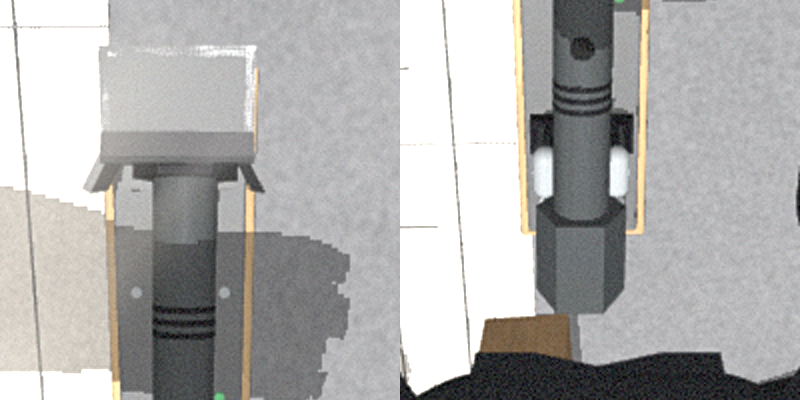

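```bash
python3 - <<'E'
from h import *
C=load("w7");t=np.radians(4.87)
L=lambda c:(220+(c[0]+.5)/2-.5,(c[1]+.5)/2-.5)
Rr=lambda c:(220+(c[0]-400+.5)/2-.5,200+(c[1]+.5)/2-.5)
for n,uv,s,h in [("headend",Rr((582,312)),300,21),("shoulder",Rr((582,197)),250,21),("spot",Rr((582,48)),154,15),("capfront",L((186,180)),32,21),("capfront-bot?",L((186,165)),32,21)]:
    z=.0768+(s*np.sin(t)+h*np.cos(t))/1e3
    p=onz(C,uv,z)-heel
    print(n,"ahead",round(p@d*1e3,1),"expected",round(s*np.cos(t)-h*np.sin(t),1),"side",round(p[0]*1e3-(p@d)*26.4,1))
for n,uv in [("lipL",Rr((543,172))),("lipR",Rr((619,172)))]: print(n,((onz(C,uv,.0868)-heel)*1e3).round(1),(onz(C,uv,.0868)-heel)@d)
E
```

```text
headend ahead 295.4 expected 297.1 side 0.4
shoulder ahead 229.2 expected 247.3 side 0.7
spot ahead 155.5 expected 152.2 side 1.0
capfront ahead 32.4 expected 30.1 side 3.4
capfront-bot? ahead 26.2 expected 30.1 side 3.4
lipL [ -14.5 -235.    10. ] 0.23454874648112414
lipR [  26.8 -234.2   10. ] 0.23486917874619556
```

```bash
python3 - <<'E'
from h import *
C=cam("top");print(onz(C,(436,160),.112)*1e3)
P=heel+d*.272+[0.0005,0,0];print(P)
plan([P[0],P[1],.17],down(1.5),5,-1)
E
```

```text
[ 627.3946284 -316.0299414  112.       ]
[ 0.6422808 -0.1544048  0.0768   ]
-1, -0.0013, 0.0319, 0.0229, 0.03, -0.16, 0.01
-1, -0.0012, 0.0319, 0.0229, 0.03, -0.16, 0.01
-1, -0.0011, 0.0319, 0.0229, 0.03, -0.16, 0.01
-1, -0.0011, 0.0319, 0.0229, 0.03, -0.16, 0.01
-1, -0.001, 0.0319, 0.0229, 0.03, -0.16, 0.01
```

carry_out(moves=[-1, -0.001, 0.037, 0.015, 0, -0.15, 0, -1, -0.001, 0.037, 0.018, 0, -0.15, 0, -1, -0.001, 0.037, 0.02, 0, -0.15, 0, -1, -0.001, 0.037, 0.02, 0, -0.15, 0, -1, 0, 0, 0, 0, 0, 0], squeeze=30)

```text
clock: 18.0
tcp_pos: [0.642, -0.146, 0.2065]
orientation: [0.001, 1.0, 0.015, -0.0]
wrist_force: [-0.6, -0.1, -0.1]
finger_gap: -0.0001
```

```bash
python3 - <<'E'
from h import *
s=show();P=heel+d*.272+[0.0005,0,0]
plan([P[0],P[1],.145],down(1.5),4,-1)
E
```

```text
t 18.0 p [ 642.  -146.   206.5] F [-0.63 -0.07 -0.08] M [-0.03 -0.03  0.02] gap -0.1 j [-0.34  0.49  0.22  1.3  -0.    1.2 ]
[[ 1.     0.029 -0.   ]
 [ 0.029 -1.    -0.002]
 [-0.001  0.002 -1.   ]]
-1, 0.0, 0.0021, 0.0154, 0.03, 0.01, 0.05
-1, 0.0, 0.0021, 0.0154, 0.03, 0.01, 0.05
-1, 0.0, 0.0021, 0.0154, 0.03, 0.01, 0.05
-1, 0.0, 0.0021, 0.0154, 0.03, 0.01, 0.05
```

carry_out(moves=[-1, 0, 0.002, 0.015, 0, 0, 0, -1, 0, 0.002, 0.015, 0, 0, 0, -1, 0, 0.002, 0.015, 0, 0, 0, -1, 0, 0.002, 0.013, 0, 0, 0, -1, 0, 0, 0, 0, 0, 0])

```text
clock: 18.62
tcp_pos: [0.6417, -0.1514, 0.1439]
orientation: [0.0, 1.0, 0.016, -0.001]
wrist_force: [-0.0, -1.2, -0.4]
finger_gap: -0.0
```

```bash
python3 - <<'E'
from h import *
s=show()
E
```

```text
t 18.625 p [ 641.7 -151.4  143.9] F [-0.01 -1.22 -0.36] M [ 0.04 -0.    0.06] gap -0.0 j [-0.35  0.52  0.11  1.17 -0.    1.19]
[[ 0.999  0.033 -0.002]
 [ 0.033 -0.999 -0.001]
 [-0.002  0.001 -1.   ]]
```

carry_out(moves=[-1, 0, 0, 0.002, 0, 0, 0, -1, 0, 0, 0.002, 0, 0, 0, -1, 0, 0, 0.002, 0, 0, 0, -1, 0, 0, 0.002, 0, 0, 0, -1, 0, 0, 0.002, 0, 0, 0])

```text
clock: 19.25
tcp_pos: [0.643, -0.1515, 0.1353]
orientation: [0.001, 1.0, 0.017, 0.001]
wrist_force: [0.4, 0.1, 0.6]
finger_gap: 0.0002
```

carry_out(moves=[-1, 0, 0, 0.0015, 0, 0, 0, -1, 0, 0, 0.0015, 0, 0, 0, -1, 0, 0, 0.0015, 0, 0, 0, -1, 0, 0, 0.0015, 0, 0, 0, -1, 0, 0, 0.0015, 0, 0, 0])

```text
clock: 19.88
tcp_pos: [0.6438, -0.1523, 0.1287]
orientation: [0.002, 1.0, 0.016, 0.002]
wrist_force: [-0.3, -1.0, 4.1]
finger_gap: -0.0001
```

carry_out(moves=[-1, 0, 0, 0.0015, 0, 0, 0, -1, 0, 0, 0.0015, 0, 0, 0, -1, 0, 0, 0.0015, 0, 0, 0, -1, 0, 0, 0.0015, 0, 0, 0, -1, 0, 0, 0.0015, 0, 0, 0])

```text
clock: 20.5
tcp_pos: [0.6446, -0.1535, 0.1246]
orientation: [0.004, 1.0, 0.016, 0.004]
wrist_force: [-2.3, 0.1, 9.1]
finger_gap: -0.0001
```

carry_out(moves=[-1, -0.0006, 0, 0.0015, 0, -0.1, 0, -1, -0.0006, 0, 0.0015, 0, -0.1, 0, -1, -0.0003, 0, 0.0015, 0, -0.1, 0, -1, -0.0003, 0, 0.0015, 0, 0, 0, -1, -0.0003, 0, 0.0015, 0, 0, 0])

```text
clock: 21.12
tcp_pos: [0.6442, -0.1538, 0.1237]
orientation: [0.005, 1.0, 0.016, 0.005]
wrist_force: [-1.4, 0.7, 9.0]
finger_gap: -0.0002
```

carry_out(moves=[-1, -0.0003, 0, 0.002, 0, -0.1, 0, -1, -0.0003, 0, 0.002, 0, -0.1, 0, -1, -0.0003, 0, 0.002, 0, -0.1, 0, -1, -0.0002, 0, 0.002, 0, 0, 0, -1, -0.0002, 0, 0.002, 0, 0, 0])

```text
clock: 21.75
tcp_pos: [0.6443, -0.1542, 0.1209]
orientation: [0.007, 1.0, 0.017, 0.006]
wrist_force: [-3.5, -0.0, 9.3]
finger_gap: -0.0
```

```bash
python3 - <<'E'
from h import *
s=show()
plan([.6425,-.1545,s["tcp_pos"][2]],down(1.5),1,-1)
E
```

```text
t 21.75 p [ 644.3 -154.2  120.9] F [-3.49 -0.05  9.35] M [ 0.03  0.56 -0.01] gap -0.0 j [-0.35  0.52  0.07  1.1  -0.01  1.18]
[[ 0.999  0.033  0.011]
 [ 0.034 -0.999 -0.013]
 [ 0.011  0.014 -1.   ]]
-1, -0.0018, 0.0002, -0.0, 0.79, -0.63, 0.42
```

carry_out(moves=[-1, -0.0003, 0, 0.002, 0.2, -0.25, 0.1, -1, -0.0003, 0, 0.002, 0.2, -0.25, 0.1, -1, -0.0003, 0, 0.002, 0.2, -0.25, 0.1, -1, -0.0003, 0, 0.002, 0.2, -0.2, 0, -1, -0.0003, 0, 0.002, 0.2, -0.2, 0])

```text
clock: 22.38
tcp_pos: [0.6445, -0.1548, 0.1178]
orientation: [-0.0, 1.0, 0.014, -0.001]
wrist_force: [-1.9, -0.0, 8.7]
finger_gap: 0.0002
```

carry_out(moves=[-1, -0.0003, 0, 0.002, 0, 0, 0, -1, -0.0003, 0, 0.002, 0, 0, 0, -1, -0.0003, 0, 0.002, 0, 0, 0, -1, -0.0003, 0, 0.002, 0, 0, 0, -1, -0.0003, 0, 0.002, 0, 0, 0])

```text
clock: 23.0
tcp_pos: [0.6444, -0.1553, 0.1124]
orientation: [0.001, 1.0, 0.015, 0.002]
wrist_force: [-1.9, 0.1, 7.0]
finger_gap: 0.0001
```

carry_out(moves=[-1, -0.0002, 0, 0.0015, 0, 0, 0, -1, -0.0002, 0, 0.0015, 0, 0, 0, -1, -0.0002, 0, 0.0015, 0, -0.1, 0, -1, -0.0002, 0, 0.0015, 0, -0.1, 0, -1, -0.0002, 0, 0.0015, 0, 0, 0])

```text
clock: 23.62
tcp_pos: [0.6444, -0.1556, 0.1095]
orientation: [0.002, 1.0, 0.015, 0.003]
wrist_force: [-1.2, -0.3, 7.8]
finger_gap: 0.0001
```

carry_out(moves=[-1, -0.0002, 0, 0.0015, 0, -0.1, 0, -1, -0.0002, 0, 0.0015, 0, -0.1, 0, -1, -0.0002, 0, 0.0015, 0, -0.1, 0, -1, -0.0002, 0, 0.0015, 0, -0.1, 0, -1, -0.0002, 0, 0.0015, 0, 0, 0])

```text
clock: 24.25
tcp_pos: [0.6445, -0.1559, 0.1067]
orientation: [0.003, 1.0, 0.015, 0.001]
wrist_force: [-1.6, -0.8, 6.9]
finger_gap: -0.0002
```

carry_out(moves=[-1, -0.0002, 0, 0.0015, 0.1, -0.1, 0, -1, -0.0002, 0, 0.0015, 0, -0.1, 0, -1, -0.0002, 0, 0.0015, 0, -0.1, 0, -1, -0.0002, 0, 0.0015, 0, 0, 0, -1, -0.0002, 0, 0.0015, 0, 0, 0])

```text
clock: 24.88
tcp_pos: [0.6445, -0.1563, 0.1038]
orientation: [0.003, 1.0, 0.015, 0.001]
wrist_force: [-1.5, -0.3, 7.9]
finger_gap: 0.0003
```

carry_out(moves=[-1, -0.0002, 0, 0.0015, 0.1, -0.1, 0, -1, -0.0002, 0, 0.0015, 0, -0.1, 0, -1, -0.0002, 0, 0.0015, 0, -0.1, 0, -1, -0.0002, 0, 0.0015, 0, 0, 0, -1, -0.0002, 0, 0.0015, 0, 0, 0])

```text
clock: 25.5
tcp_pos: [0.6447, -0.1566, 0.1014]
orientation: [0.003, 1.0, 0.015, 0.001]
wrist_force: [-2.7, 0.8, 11.8]
finger_gap: 0.0004
```

carry_out(moves=[-1, -0.0002, 0, 0.001, 0.1, -0.1, 0, -1, -0.0002, 0, 0.001, 0, -0.1, 0, -1, 0, 0, 0.001, 0, 0, 0, -1, 0, 0, 0.001, 0, 0, 0, -1, 0, 0, 0.001, 0, 0, 0])

```text
clock: 26.12
tcp_pos: [0.6447, -0.1565, 0.1015]
orientation: [0.003, 1.0, 0.015, 0.001]
wrist_force: [-2.6, 0.3, 7.5]
finger_gap: -0.0001
```

carry_out(moves=[-1, 0, 0, 0.0014, 0, 0, 0, -1, 0, 0, 0.0014, 0, 0, 0, -1, 0, 0, 0.0014, 0, 0, 0, -1, 0, 0, 0.0014, 0, 0, 0, -1, 0, 0, 0.0014, 0, 0, 0])

```text
clock: 26.75
tcp_pos: [0.6448, -0.1566, 0.1014]
orientation: [0.004, 1.0, 0.016, 0.004]
wrist_force: [-4.2, 0.9, 10.7]
finger_gap: 0.0001
```

carry_out(moves=[-1, 0, 0, -0.002, 0, 0, 0, -1, 0, 0, -0.005, 0, 0, 0, -1, 0, 0, -0.02, 0, 0, 0, -1, 0, 0, -0.03, 0, 0, 0, -1, 0, 0, -0.03, 0, 0, 0])

```text
clock: 27.38
tcp_pos: [0.6411, -0.1542, 0.185]
orientation: [0.001, 1.0, 0.016, -0.002]
wrist_force: [0.7, -0.8, 0.1]
finger_gap: 0.0001
```

carry_out(moves=[-1, 0, -0.035, -0.02, 0, 0, 0, -1, 0, -0.035, -0.02, 0, 0, 0, -1, 0, -0.035, -0.02, 0, 0, 0, -1, 0, -0.035, -0.02, 0, 0, 0, -1, 0, 0, 0, 0, 0, 0])

```text
clock: 28.0
tcp_pos: [0.6377, -0.0109, 0.2679]
orientation: [0.001, 1.0, 0.015, -0.001]
wrist_force: [0.4, -0.1, -0.2]
finger_gap: -0.0003
```

```bash
python3 - <<'E'
from h import *
s=show();snap("w8")
a=cv2.imread("pics/w8.png")[0:400,220:420]
a=cv2.resize(a,None,fx=2,fy=2,interpolation=cv2.INTER_CUBIC)
a=np.clip(a*1.7,0,255).astype(np.uint8)
cv2.imwrite("pics/w8c.png",np.hstack([a[:400],a[400:]]))
E
```

```text
t 28.0 p [637.7 -10.9 267.9] F [ 0.39 -0.12 -0.23] M [ 0.03  0.01 -0.02] gap -0.3 j [-0.14  0.44  0.29  1.43 -0.    1.4 ]
[[ 1.     0.029 -0.002]
 [ 0.029 -1.    -0.002]
 [-0.002  0.002 -1.   ]]
```

View pics/w8c.png

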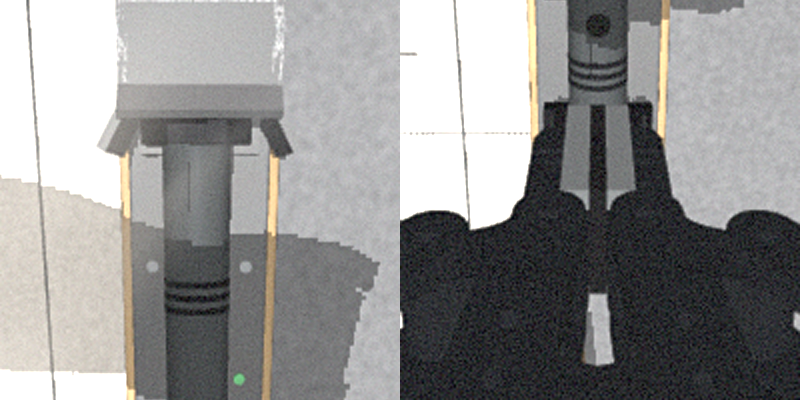

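```bash
python3 - <<'E'
from h import *
C=load("w8")
L=lambda c:(220+(c[0]+.5)/2-.5,(c[1]+.5)/2-.5)
Rr=lambda c:(220+(c[0]-400+.5)/2-.5,200+(c[1]+.5)/2-.5)
for n,uv,h in [("spot",Rr((597,25)),.012),("spot@.009",Rr((597,25)),.010),("cap",L((197,143)),.0205),("S1",L((153,267)),.039-.0768),("S2",L((246,267)),.039-.0768)]:
    p=onz(C,uv,heel[2]+h)-heel;print(n,"ahead",round(p@d*1e3,1),"side",round(p[0]*1e3-(p@d)*26.4,1))
print([(np.array(x)-heel[:2])@d[:2]*1e3 for x in ([.6127,.0266],[.6611,.0277])])
plan([.642,.03,.34],down(1.5),5,1)
E
```

```text
spot ahead 159.2 side -0.6
spot@.009 ahead 159.9 side -0.6
cap ahead 34.0 side -1.1
S1 ahead 90.9 side -23.6
S2 ahead 90.7 side 24.1
[np.float64(90.29002500000001), np.float64(90.46816999999999)]
1, 0.0011, -0.0084, -0.0147, 0.03, 0.05, 0.02
1, 0.0011, -0.0084, -0.0147, 0.03, 0.05, 0.02
1, 0.0011, -0.0084, -0.0147, 0.03, 0.05, 0.02
1, 0.0011, -0.0084, -0.0147, 0.03, 0.05, 0.02
1, 0.0011, -0.0084, -0.0147, 0.03, 0.05, 0.02
```

carry_out(moves=[1, 0.001, -0.003, -0.01, 0, 0, 0, 1, 0.001, -0.003, -0.01, 0, 0, 0, 1, 0.001, -0.003, -0.01, 0, 0, 0, 1, 0.001, -0.003, -0.01, 0, 0, 0, 1, 0, 0, 0, 0, 0, 0])

```text
clock: 28.68
tcp_pos: [0.6413, -0.0023, 0.3072]
orientation: [0.001, 1.0, 0.012, -0.004]
wrist_force: [-0.8, 0.2, -0.0]
finger_gap: 0.0853
```

```bash
python3 - <<'E'
from h import *
s=show();snap("w9")
a=cv2.imread("pics/w9.png")[170:380,260:380]
a=cv2.resize(a,None,fx=2.8,fy=2.8,interpolation=cv2.INTER_CUBIC)
a=np.clip(a*1.7,0,255).astype(np.uint8)
b=cv2.resize(env.read_camera("top")[80:280,140:500,::-1],None,fx=1.2,fy=1.2)
o=np.zeros((600,780,3),np.uint8);o[:588,:336]=a[:588,:336];o[:240,340:772]=b
cv2.imwrite("pics/last.png",o);print(a.shape)
E
```

```text
t 28.675 p [641.3  -2.3 307.2] F [-0.8   0.24 -0.04] M [ 0.02 -0.04  0.06] gap 85.3 j [-0.13  0.45  0.41  1.53 -0.    1.42]
[[ 1.     0.024 -0.007]
 [ 0.024 -1.    -0.003]
 [-0.007  0.002 -1.   ]]
(588, 336, 3)
```

View pics/last.png

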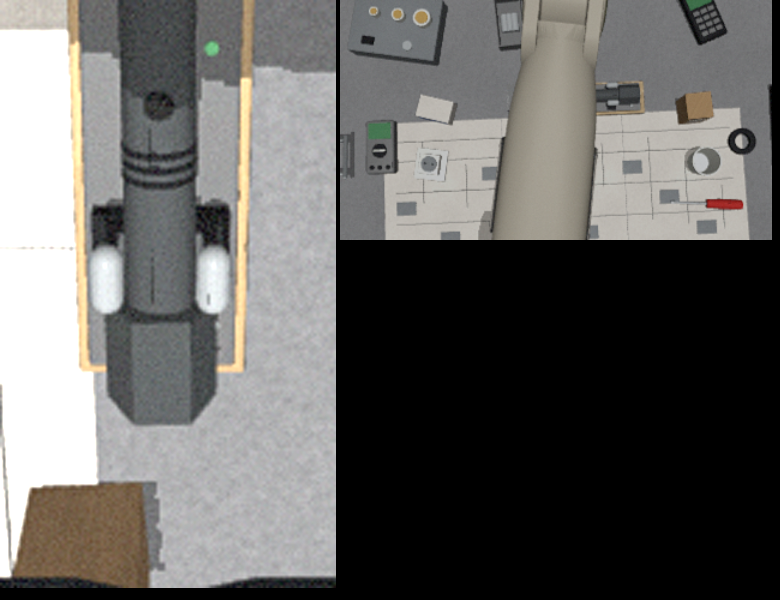

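```bash
python3 - <<'E'
from h import *
C=load("w9");t=np.radians(-1.2)
f=lambda c:(260+(c[0]+.5)/2.8-.5,170+(c[1]+.5)/2.8-.5)
for n,c,s,h in [("headend",(162,423),300,21),("headback",(160,322),250,21),("spot",(158,106),157.4,15),("LED",(211,48),0,0)]:
    z=heel[2]+(s*np.sin(t)+h*np.cos(t))/1e3 if s else .0395
    p=onz(C,f(c),z)-heel;print(n,"ahead",round(p@d*1e3,1),"exp",round(s*np.cos(t)-h*np.sin(t),1),"side",round(p[0]*1e3-(p@d)*26.4,1))
print((np.array([.6603,-.0319])-heel[:2])@d[:2]*1e3)
E
```

```text
headend ahead 300.2 exp 300.4 side 0.8
headback ahead 250.9 exp 250.4 side 0.1
spot ahead 159.5 exp 157.7 side -0.4
LED ahead 150.1 exp 0.0 side 21.6
150.02619
```

Head end and head back both land within 0.5 mm of the home position, so the tail is home. I'm handing in.

```bash
python3 -c "
from h import *
print(env.hand_in())"
```

```text
the job is handed in; nothing more can be done
None
```

The torch is back on its charger and released, and I handed the job in at about 28.7 s of the 72 s allowed.

- **Insertion:** I gripped the torch at mid-length and slid its tail under the hood with the head end up about 9°. It met the stop and did not move further under about 11 N.
- **Seating:** I laid it on the clip lips, let go, and pressed on the head with shut fingers. The jaws took about 7–9 N. The downward motion stopped with the neck about 15 mm below the clip point by my estimate. I confirmed it was down with no further movement at about 11 N (highest reading 11.8 N), then lifted off.
- **Last checks:** The final picture shows the barrel between and below the lips. The head's two ends measured 300.2 and 250.9 mm ahead of the heel, against 300.4 and 250.4 expected, so the tail reads as home. In the last top picture no bystander looked disturbed, though the arm hid part of the counter. The gripper is open and well clear of everything.

**Disagreements:**
- While the torch was still in the gripper, the estimated tail position read about 4 mm short of home at the stop. I put that down to an uncertain grasp offset, since the later pictures do not support it.
- The mark on the barrel read about 2 mm farther ahead than expected after seating, and so did the tail cap edge.

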